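Run a fingertip along the stone jars and press them home

TASK

The round white-lidded stone jars in the black tray stand proud of it. Run along the curved row with the tips of the closed fingers, starting with the jar at the carrying-handle end and taking the four one after another, and press each lightly down until its lid is flush with the top of the tray. Do not lift a jar or press hard, leave everything else on the desk where it is, and finish with the hand clear.

Things in the scene. Friction and masses are not known exactly. Their poses are not given: they have to be found in the camera images.
- tray: fixed stone tray, black foam in a wooden frame, 150 x 270 mm and 40 mm high. Origin: centre of its underside, on the table. Its y axis runs along its length towards the end with the steel carrying handle (an arch across the tray, 70 mm wide, at tray y = +116 mm, its top 62 mm above the table); z up. Four jars stand in wells in a curved row at tray (x, y) in mm: (-35, 61), (-12, 7), (-12, -47), (-35, -101), from the handle end on. The tray's flat top is 40 mm above the table.
- jar1_top (a point): centre of the flat top of a round stone jar with a white lid, 34 mm across and 24 mm tall, nearest the carrying handle. At the start it stands 5 to 9 mm above the tray's top; when it is flush this point is 40 mm above the table.
- jar1 (a joint): how far that jar has been pushed down its well, in m: 0 to 0.004 at the start, 0.009 flush with the tray's top, 0.016 at most. The foam yields more stiffly the deeper the jar goes: pushing it takes about 1 to 3 N at the start, 6 N when flush and 10 N at 0.016. Let go, it stays where it is, or, if pushed too deep, rises again to about 0.011 (2 mm below flush), which is all right. Negative values are upwards, out of the well.
- jar2_top (a point): centre of the flat top of a round stone jar with a white lid, 34 mm across and 24 mm tall, second from the handle. At the start it stands 5 to 9 mm above the tray's top; when it is flush this point is 40 mm above the table.
- jar2 (a joint): how far that jar has been pushed down its well, in m: 0 to 0.004 at the start, 0.009 flush with the tray's top, 0.016 at most. The foam yields more stiffly the deeper the jar goes: pushing it takes about 1 to 3 N at the start, 6 N when flush and 10 N at 0.016. Let go, it stays where it is, or, if pushed too deep, rises again to about 0.011 (2 mm below flush), which is all right. Negative values are upwards, out of the well.
- jar3_top (a point): centre of the flat top of a round stone jar with a white lid, 34 mm across and 24 mm tall, third from the handle. At the start it stands 5 to 9 mm above the tray's top; when it is flush this point is 40 mm above the table.
- jar3 (a joint): how far that jar has been pushed down its well, in m: 0 to 0.004 at the start, 0.009 flush with the tray's top, 0.016 at most. The foam yields more stiffly the deeper the jar goes: pushing it takes about 1 to 3 N at the start, 6 N when flush and 10 N at 0.016. Let go, it stays where it is, or, if pushed too deep, rises again to about 0.011 (2 mm below flush), which is all right. Negative values are upwards, out of the well.
- jar4_top (a point): centre of the flat top of a round stone jar with a white lid, 34 mm across and 24 mm tall, last, farthest from the handle. At the start it stands 5 to 9 mm above the tray's top; when it is flush this point is 40 mm above the table.
- jar4 (a joint): how far that jar has been pushed down its well, in m: 0 to 0.004 at the start, 0.009 flush with the tray's top, 0.016 at most. The foam yields more stiffly the deeper the jar goes: pushing it takes about 1 to 3 N at the start, 6 N when flush and 10 N at 0.016. Let go, it stays where it is, or, if pushed too deep, rises again to about 0.011 (2 mm below flush), which is all right. Negative values are upwards, out of the well.
- loupe: small dark folding loupe, disc 22 mm across and 18 mm high with a 26 mm cover, standing loose on the tray's free long side. To be left alone. Origin at the centre of its underside (under the disc).
- ring_box: white ring box, 52 x 57 x 39 mm, standing loose on the table beside the tray. To be left alone. Origin at the centre of its underside.
- marker: yellow highlighter, 125 mm long, 13 mm thick, lying loose on the table beside the tray's other long side. To be left alone. Origin at the centre of its underside.
- stone_tin: round aluminium tin, 44 mm across, 22 mm high, standing loose on the table beside the tray. To be left alone. Origin at the centre of its underside.
- watch: wrist watch laid flat, 190 mm long, case 40 mm across. To be left alone. Origin at the centre of its underside.
- stapler: black stapler, 150 x 36 mm, 46 mm high. To be left alone. Origin at the centre of its underside.

How it is judged:
By the outcome, as a careful person would: the job done as asked, in the order asked, and still so for the second after the job is handed in, with the robot touching nothing.
It also fails if it takes over 51 s, if anything falls off the work surface, if the arm or the gripper's body presses on something with over 40 N, if the wrist force passes 120 N, or if a joint passes its speed limit or range.

ROBOT

A 6-joint arm with a two-finger parallel gripper is mounted at the origin on the work surface. World frame = base frame: x ahead of the robot, y to its left, z up, the work surface at z = 0. Lengths are in m, angles in rad, forces in N, time in s.
With the tool pointing down it reaches from about 0.225 to 0.875 m from the base axis. Payload 3.4 kg.
Tool frame: the origin (TCP) lies midway between the tips of the shut fingers; the grasp point (between the pads) lies 19 mm behind it (manip.grasp_offset is the distance from the TCP to the grasp point, in m); x points along the fingers, y is the direction in which the jaws open and shut, and the axes are right-handed (so a half turn about x gives the same grasp; the last joint's range is limited). The gripper opens to 85 mm and grips with 20 to 120 N. Pads are 22 mm wide; open, the fingers measure 114 mm over their backs; the gripper's body (76 mm by 85 mm) begins 54 mm behind the grasp point. The pads swing forward as they close: fully open they stand 13 mm farther back than shut.
Start: joints at [-1.344, 0.276, 1.505, -0, 1.361, -0.121], TCP at [0.196, -0.541, 0.201] pointing down, gripper open.
Joint ranges: [-2.89, 2.89], [-0.75, 2.08], [0.22, 2.7], [-1.18, 4.32], [0.11, 2.71], [-2.7, 2.7]. Speed limits (rad/s): [2.57, 2.57, 3.14, 3.14, 3.14, 3.14].

INTERFACE

Orientations are given as a unit quaternion [w, x, y, z].
In Python, from rig import manip gives the robot as it stands.
- The arm moves only by the shell command python3 -m creep 'ROWS' [OPENING] [FORCE]. ROWS is a JSON object of lists of equal length, an entry for each row: "delta_pos": the shift along the tool's x, y, z in cm, a list of three; "dr": the turn, a rotation vector about the tool's x, y, z in rad, a list of three. In form: {"delta_pos": [[dx, dy, dz], ...], "dr": [[rx, ry, rz], ...]}. A call has 1 to 10 rows; each row is the pose to reach, as a shift and turn from the pose commanded when the call began, along the tool's axes at that moment; what a row does not reach only later rows make up. A row lasts 1/10 s, in which the tool goes at most 50 mm and 8.59 degrees, less where a joint would pass 70% of its speed; a pose out of reach is approached as far as the arm can. A call with a gripper value outside its range is refused whole. OPENING is the opening, from -1 (shut) to 1 (fully open), set as the call begins (- or left out, the last holds). The fingers move at their own pace and stop on an object; FORCE is the grip in N (left out, the last holds). Time passes only in rows, so rows that repeat a pose let the fingers close. It gives the time, the measured TCP pose, the force and the opening at its end, in the units of the state.
- manip.get_state(): the state, without advancing time (a new reading comes with each control period).
- manip.get_image(name): name is "scene" or "top" or "wrist"; returns a dict with "pixels" (400x640x3 uint8, blue, green, red), "depth" (400x640 float32, m along the optical axis (not along the pixel's ray), 0 where there is no reading), "intrinsics" (3x3 intrinsics, pixels), "rvec" (rotation vector, rad) and "tvec" (3), from world to camera coordinates, as OpenCV has them. Camera axes: x right, y down, z forward; pixel columns grow to the right and rows downward; lengths in m; the calibration is good to about 2 mm. A picture is of the moment at which its call begins.
- manip.sign_off(): hands the job in, once; it reports no verdict.
The state is a dict: "clock": time; "qpos": joint angles; "qd": joint speeds; "effort": joint torques, N m; "position": TCP position; "ee_rot": TCP orientation; "contact_force": force on the tool from outside, world axes, zero at the start; "moment": the same for the moment, N m; "width": finger opening in m.
Only numpy, scipy, OpenCV 4.12 (cv2) and the standard library are available. Lean on these libraries where they do the work, as an engineer would, in place of code of your own. Each camera call takes 0.05 s, during which the arm holds its last target. There are 200 camera calls.

## Working session

There is one attempt and no reset: what is moved stays moved. The work goes in short steps, Python scripts to look and compute and a shell command to move; the robot and the scene stay as the last step left them, time stands still between calls to the robot, and variables do not carry over. Pictures are saved under pics/ and viewed, about 8 in all and at most 12, crops included, and the job is handed in when it is done.

```bash
mkdir -p pics; cat > h.py <<'E'
import numpy as np,cv2
from rig import manip
def grab(n,f=None):
    d=manip.get_image(n)
    if f: cv2.imwrite('pics/'+f,d['pixels'])
    np.savez('/tmp/'+n,**d); return d
def world(d):
    K=np.array(d['intrinsics']);R=cv2.Rodrigues(np.array(d['rvec'],float))[0];t=np.array(d['tvec']).ravel()
    z=d['depth'];v,u=np.mgrid[:z.shape[0],:z.shape[1]]
    c=np.stack([(u-K[0,2])/K[0,0]*z,(v-K[1,2])/K[1,1]*z,z],-1)
    return (c-t)@R
def proj(d,P):
    return cv2.projectPoints(np.array(P,float),np.array(d['rvec'],float),np.array(d['tvec'],float),np.array(d['intrinsics'],float),None)[0][:,0]
E
python3 - <<'E'
from h import *
d=grab('top','top1.png');W=world(d)
s=manip.get_state();print({k:np.round(v,3) for k,v in s.items()})
print(W[200,320],manip.grasp_offset)
E
```

```text
{'clock': np.float64(0.05), 'qpos': array([-1.344,  0.277,  1.506,  0.   ,  1.361, -0.121]), 'qd': array([-0.001, -0.001, -0.001, -0.001, -0.001, -0.001]), 'effort': array([ 2.0000e-03, -4.1808e+01, -2.4668e+01, -0.0000e+00,  6.0000e-03,
       -0.0000e+00]), 'position': array([ 0.196, -0.54 ,  0.2  ]), 'ee_rot': array([-0.122, -0.696, -0.123,  0.696]), 'contact_force': array([-0.117,  0.066,  0.106]), 'moment': array([-0.03 , -0.024,  0.028]), 'width': np.float64(0.086)}
[ 0.57354217 -0.00391191 -0.00215791] 0.0187
```

View pics/top1.png

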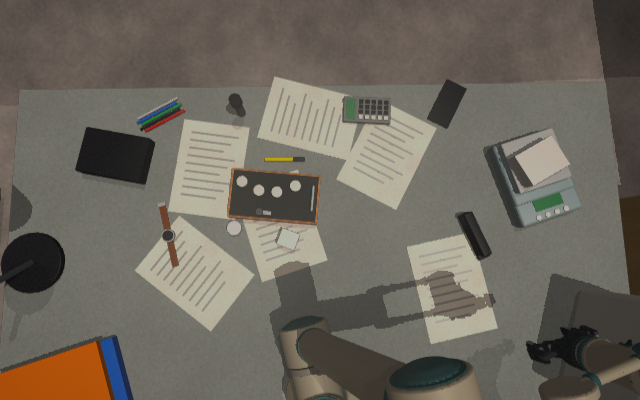

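The top view shows the tray around (275,196), with the handle at its right end (313,195). The white lids are at (296,186), (277,191), (259,190) and (242,181). The loupe is at (263,212), the tin at (234,228) and the ring box at (288,238).

```bash
python3 - <<'E'
from h import *
from scipy.optimize import least_squares
d=dict(np.load('/tmp/top.npz'));W=world(d);img=d['pixels'].astype(int)
J=np.array([(-35,61),(-12,7),(-12,-47),(-35,-101)])/1000
C=[]
for u,v in[(296,186),(277,191),(259,190),(242,181)]:
    p=img[v-8:v+9,u-8:u+9].min(-1);m=p>110
    w=W[v-8:v+9,u-8:u+9][m];vv,uu=np.nonzero(m);C.append(w.mean(0));print(m.sum(),uu.mean()+u-8,vv.mean()+v-8,w.mean(0).round(4),w[:,2].std().round(4),w[:,2].max().round(4))
C=np.array(C)
f=lambda q:np.c_[np.cos(q[2])*J[:,0]-np.sin(q[2])*J[:,1]+q[0],np.sin(q[2])*J[:,0]+np.cos(q[2])*J[:,1]+q[1]]
r=least_squares(lambda q:(f(q)-C[:,:2]).ravel(),[C[:,0].mean(),C[:,1].mean(),-np.pi/2])
q=r.x;print(q,r.fun.reshape(4,2).round(4));print(f(q).round(4))
top=W[170:225,228:322];m=(top[...,2]>.03)&(top[...,2]<.043);print(np.median(top[m][:,2]))
img=grab('scene','scene1.png')
E
```

```text
95 294.9157894736842 185.3684210526316 [0.613  0.0717 0.0475] 0.0029 0.0534
90 276.3777777777778 191.5 [0.5957 0.1277 0.0454] 0.0024 0.0505
95 258.29473684210524 189.85263157894738 [0.5994 0.1799 0.0608] 0.1235 1.2579
94 241.4255319148936 180.91489361702128 [0.6299 0.2327 0.0454] 0.0027 0.0518
[ 0.58411316  0.13544152 -3.24184106] [[-0.0002 -0.0004]
 [-0.0003 -0.0005]
 [ 0.0014  0.0011]
 [-0.0009 -0.0003]]
[[0.6128 0.0712]
 [0.5954 0.1273]
 [0.6008 0.181 ]
 [0.629  0.2324]]
0.039797658159758054
```

View pics/scene1.png

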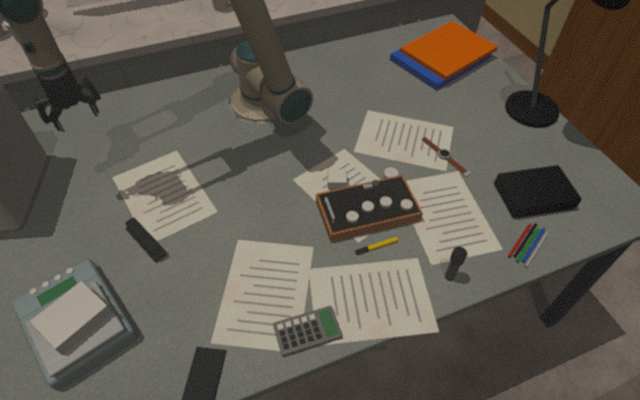

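The scene view agrees: the tray is at (370,207) with its handle at the left (330,208), and the four lids run from (352,216) to (406,204). The fit to the tray geometry is within 1.5 mm and the measured tray top of 39.8 mm matches. Next I'll work out the transfer.

```bash
cat >> h.py <<'E'
from scipy.spatial.transform import Rotation as Ro
def tool():
    s=manip.get_state();q=s['ee_rot'];return s,Ro.from_quat([q[1],q[2],q[3],q[0]]).as_matrix()
def to(p):
    s,R=tool();return np.round((np.array(p)-s['position'])@R*100,2)
E
python3 - <<'E'
from h import *
s,R=tool();print(R.round(3));print(to([.613,.071,.2]),to([.613,.071,.13]))
E
```

```text
[[-0.     0.341 -0.94 ]
 [ 0.002 -0.94  -0.341]
 [-1.    -0.002 -0.   ]]
[ 6.000e-02 -4.323e+01 -6.004e+01] [  7.06 -43.22 -60.04]
```

```bash
python3 -m creep '{"delta_pos": [[0,-3,-4],[0,-6,-8],[0,-9,-12],[0,-12,-16],[0,-15,-20.5],[0,-18,-25],[0,-20.9,-29],[0,-23.8,-33],[0,-26.7,-37],[0,-29.6,-41]], "dr": [[0,0,0],[0,0,0],[0,0,0],[0,0,0],[0,0,0],[0,0,0],[0,0,0],[0,0,0],[0,0,0],[0,0,0]]}' -1 20
python3 -m creep '{"delta_pos": [[0,-3,-4],[0,-6,-8],[0,-8.5,-12],[0,-10.5,-15],[0,-12,-17],[0,-13.2,-18.6],[2,-13.6,-19],[4,-13.6,-19],[6,-13.6,-19],[6,-13.6,-19]], "dr": [[0,0,0],[0,0,0],[0,0,0],[0,0,0],[0,0,0],[0,0,0],[0,0,0],[0,0,0],[0,0,0],[0,0,0]]}'
python3 - <<'E'
from h import *
d=grab('wrist','w1.png');s,R=tool();print(s['clock'],s['position'],s['contact_force'],s['width'],s['qpos'].round(2))
P=[[.6128,.0712,.047],[.5954,.1273,.047],[.6008,.181,.047],[.629,.2324,.047]]
print(proj(d,P).round(0), proj(d,[s['position']]))
E
```

```text
clock: 1.1
position: [0.4779, -0.1254, 0.2003]
ee_rot: [-0.122, -0.696, -0.122, 0.697]
contact_force: [1.1, -1.0, 0.1]
width: -0.0002
clock: 2.1
position: [0.607, 0.065, 0.1373]
ee_rot: [-0.122, -0.694, -0.123, 0.699]
contact_force: [0.1, 0.3, -0.5]
width: -0.0002
2.15 [0.60826316 0.06495476 0.13913463] [-0.72246849  0.05684144 -1.07401413] -0.0001632650077655167 [-0.01  0.37  1.52 -0.    1.26  1.22]
[[319. 183.]
 [247. 180.]
 [184. 151.]
 [127.  93.]] [[324.62817395 231.98098889]]
```

View pics/w1.png

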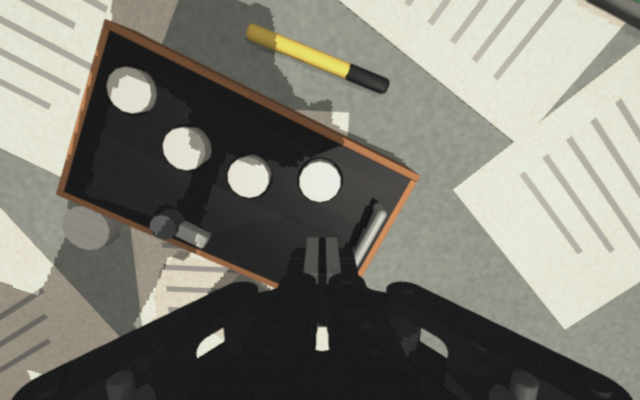

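The wrist view shows the closed fingertips at (323,240). Jar 1 is at (320,181), jar 2 at (248,177), jar 3 at (186,148) and jar 4 at (132,90). The handle is at (370,235) and the loupe at (178,228). I'll refine the jar positions and heights from this view.

```bash
cat > jars.py <<'E'
from h import *
def jars(d,G):
    W=world(d);img=d['pixels'].min(-1)
    X=W[...,:2];tr=W[...,2];ok=d['depth']>0
    for i,g in enumerate(G):
        r=np.linalg.norm(X-np.array(g),axis=-1)
        m=ok&(r<.022)&(img>110)&(tr>.03)&(tr<.06)
        z0=np.median(tr[m&(r<.010)]);mt=m&(abs(tr-z0)<.002)
        (cu,cv),rad=cv2.minEnclosingCircle(np.argwhere(mt)[:,::-1].astype(np.float32))
        c=(X[mt].max(0)+X[mt].min(0))/2
        a=ok&(r>.021)&(r<.026)&(tr>.03)&(tr<.05)
        print(i+1,mt.sum(),'mean',X[mt].mean(0).round(4),'mid',c.round(4),'size',np.ptp(X[mt],axis=0).round(4),'z',z0.round(4),'foam',np.median(tr[a]).round(4))
G=[[.6128,.0712],[.5954,.1273],[.6008,.181],[.629,.2324]]
E
python3 - <<'E'
from jars import *
jars(dict(np.load('/tmp/wrist.npz')),G);print(to([.613,.071,.07]))
E
```

```text
1 1268 mean [0.6143 0.0715] mid [0.6141 0.0711] size [0.033  0.0332] z 0.0488 foam 0.0406
2 1265 mean [0.5973 0.1273] mid [0.5972 0.1274] size [0.0328 0.033 ] z 0.0465 foam 0.0407
3 1362 mean [0.603  0.1811] mid [0.6025 0.1813] size [0.0336 0.0328] z 0.0491 foam 0.0407
4 1536 mean [0.6314 0.2317] mid [0.6311 0.2316] size [0.033  0.0332] z 0.0459 foam 0.0407
[ 6.91 -0.4  -0.68]
```

```bash
python3 -m creep '{"delta_pos": [[2,0,-0.2],[4,0,-0.2],[6,0,-0.2],[7.5,0,-0.2],[8,0,-0.2],[8,0,-0.2],[8,0,-0.2]], "dr": [[0,0,0],[0,0,0],[0,0,0],[0,0,0],[0,0,0],[0,0,0],[0,0,0]]}'
python3 - <<'E'
from h import *
s,R=tool();print(s['position'],s['contact_force'],R[:,0]);print(to([.6142,.0713,.055]))
E
```

```text
clock: 2.85
position: [0.6125, 0.0658, 0.0618]
ee_rot: [0.122, 0.697, 0.122, -0.696]
contact_force: [-0.6, 0.5, 0.4]
width: -0.0
[0.61252807 0.06576288 0.06183303] [-0.57909332  0.50685683  0.36444779] [ 2.35617113e-03 -1.26503933e-04 -9.99997216e-01]
[ 0.68 -0.46 -0.34]
```

```bash
python3 -m creep '{"delta_pos": [[0.3,-0.45,-0.3],[0.6,-0.45,-0.3],[0.9,-0.45,-0.3],[1.1,-0.45,-0.3],[1.1,-0.45,-0.3],[1.1,-0.45,-0.3]], "dr": [[0,0,0],[0,0,0],[0,0,0],[0,0,0],[0,0,0],[0,0,0]]}'
python3 - <<'E'
from h import *
s,R=tool();print(s['position'],s['contact_force']);print(to([.6142,.0713,.04]))
E
```

```text
clock: 3.45
position: [0.6127, 0.0711, 0.0494]
ee_rot: [-0.122, -0.696, -0.122, 0.697]
contact_force: [-0.1, -1.2, -0.4]
width: -0.0003
[0.61267234 0.07110138 0.04937564] [-0.10122421 -1.24598124 -0.37394852]
[ 0.94  0.03 -0.15]
```

```bash
python3 -m creep '{"delta_pos": [[0.15,0,-0.1],[0.3,0,-0.1],[0.45,0,-0.1],[0.6,0,-0.1],[0.6,0,-0.1],[0.6,0,-0.1]], "dr": [[0,0,0],[0,0,0],[0,0,0],[0,0,0],[0,0,0],[0,0,0]]}'
python3 -m creep '{"delta_pos": [[0.1,0,0],[0.2,0,0],[0.3,0,0],[0.3,0,0],[0.3,0,0]], "dr": [[0,0,0],[0,0,0],[0,0,0],[0,0,0],[0,0,0]]}'
```

```text
clock: 4.05
position: [0.6136, 0.0715, 0.0434]
ee_rot: [-0.122, -0.696, -0.122, 0.696]
contact_force: [0.7, -0.7, 0.9]
width: -0.0001
clock: 4.55
position: [0.6136, 0.0715, 0.0404]
ee_rot: [-0.122, -0.696, -0.122, 0.696]
contact_force: [-0.4, 0.7, -0.2]
width: -0.0
```

There's no force at a height where I expected contact, so I'll look.

```bash
python3 - <<'E'
from jars import *
d=grab('wrist','w2.png');s,R=tool();print(s['position'],s['contact_force'],s['effort'].round(2))
jars(d,G); W=world(d)
print(W[225:300:8,322].round(4))
E
```

```text
[0.61365674 0.07149549 0.04044085] [0.41537375 0.19577014 0.32560755] [  0.  -48.4 -20.5  -0.    0.   -0. ]
1 1445 mean [0.6208 0.0714] mid [0.6171 0.0711] size [0.0274 0.0328] z 0.0487 foam 0.0406
2 2698 mean [0.5975 0.1271] mid [0.5969 0.1271] size [0.0338 0.033 ] z 0.0464 foam 0.0407
3 3207 mean [0.6033 0.1806] mid [0.6027 0.1809] size [0.0335 0.0338] z 0.0492 foam 0.0407
4 3495 mean [0.6317 0.2311] mid [0.6315 0.2307] size [0.0326 0.0325] z 0.0458 foam 0.0407
[[0.6205 0.075  0.0486]
 [0.6161 0.0734 0.0483]
 [0.6243 0.0764 0.08  ]
 [0.6245 0.0765 0.0888]
 [0.6245 0.0765 0.0965]
 [0.6243 0.0764 0.1027]
 [0.6245 0.0765 0.1092]
 [0.6219 0.0755 0.1099]
 [0.6182 0.0742 0.1086]
 [0.6152 0.0731 0.1087]]
```

View pics/w2.png

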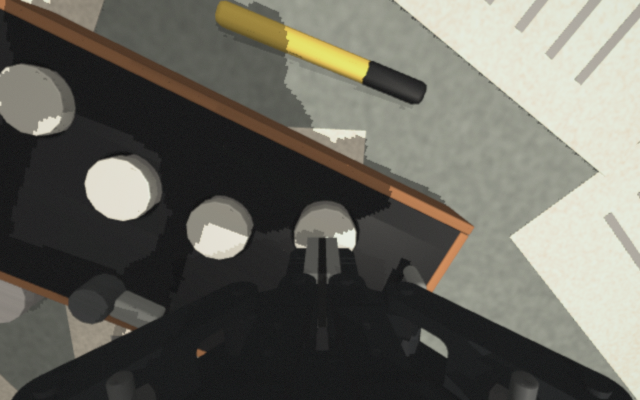

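The lids stand unchanged, with jar 1 still at 48.7 mm, and the fingertips at (322,238) hide its near edge. So the tips aren't touching, even though the TCP reads 40.4 mm. I'll measure the actual tip by depth.

```bash
python3 - <<'E'
from h import *
d=dict(np.load('/tmp/wrist.npz'));W=world(d)
for u in(310,316,329,334):
    print(u,[tuple((W[v,u]*1000).round(1)) for v in range(230,262,4)])
print(proj(d,[[.6137,.0715,.0404],[.6137,.0715,.0487]]).round(1), manip.get_state()['qpos'])
im=grab('scene','s2.png')['pixels']
u,v=proj(dict(np.load('/tmp/scene.npz')),[[.6137,.0715,.05]])[0].astype(int);print(u,v)
cv2.imwrite('pics/s2.png',cv2.resize(im[v-50:v+40,u-50:u+90],None,fx=5,fy=5,interpolation=3))
E
```

```text
310 [(np.float64(615.8), np.float64(80.1), np.float64(48.9)), (np.float64(613.2), np.float64(79.3), np.float64(47.9)), (np.float64(622.6), np.float64(81.5), np.float64(76.8)), (np.float64(622.8), np.float64(81.4), np.float64(81.7)), (np.float64(622.8), np.float64(81.2), np.float64(85.9)), (np.float64(622.8), np.float64(81.1), np.float64(89.8)), (np.float64(622.9), np.float64(80.9), np.float64(93.6)), (np.float64(623.1), np.float64(80.9), np.float64(97.7))]
316 [(np.float64(616.7), np.float64(77.0), np.float64(48.4)), (np.float64(614.9), np.float64(76.4), np.float64(49.4)), (np.float64(623.4), np.float64(78.9), np.float64(76.5)), (np.float64(623.5), np.float64(78.9), np.float64(81.4)), (np.float64(623.7), np.float64(78.8), np.float64(85.8)), (np.float64(623.7), np.float64(78.8), np.float64(89.9)), (np.float64(623.3), np.float64(78.6), np.float64(92.9)), (np.float64(623.8), np.float64(78.7), np.float64(97.5))]
329 [(np.float64(618.9), np.float64(70.5), np.float64(48.0)), (np.float64(616.8), np.float64(69.7), np.float64(48.1)), (np.float64(625.9), np.float64(73.7), np.float64(77.9)), (n
[... 181 characters left out ...]
625.4), np.float64(73.9), np.float64(93.6)), (np.float64(625.4), np.float64(73.9), np.float64(97.2))]
334 [(np.float64(620.2), np.float64(68.1), np.float64(49.0)), (np.float64(617.9), np.float64(67.2), np.float64(48.6)), (np.float64(625.9), np.float64(71.2), np.float64(75.9)), (np.float64(626.1), np.float64(71.5), np.float64(81.1)), (np.float64(626.1), np.float64(71.7), np.float64(85.5)), (np.float64(626.0), np.float64(71.8), np.float64(89.4)), (np.float64(625.3), np.float64(71.6), np.float64(91.7)), (np.float64(626.3), np.float64(72.2), np.float64(97.9))]
[[323.8 232.7]
 [323.8 238.4]] [ 3.46498644e-03  4.62321314e-01  1.63745174e+00 -9.15641527e-05
  1.04188839e+00  1.22651694e+00]
352 214
```

View pics/s2.png

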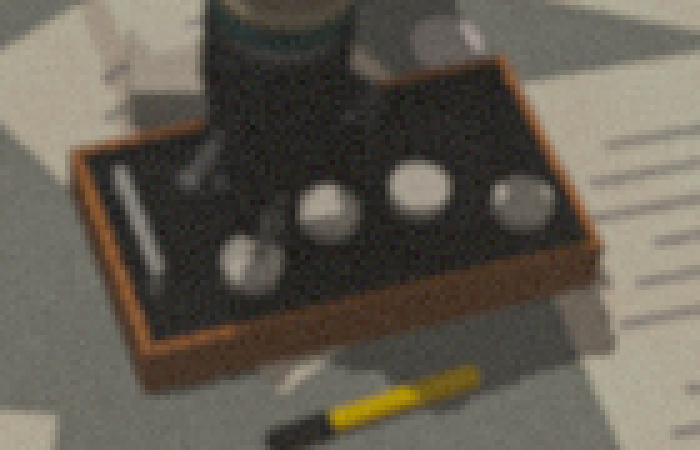

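The depth says the lid surface is visible right under the tips, whose lower edge seems to be at about 74 mm. That disagrees with the TCP reading, so I'll map the hand in the tool frame from the depth.

```bash
python3 - <<'E'
from h import *
d=dict(np.load('/tmp/wrist.npz'));W=world(d);s,R=tool()
T=((W-s['position'])@R)*1000
Rc=cv2.Rodrigues(np.array(d['rvec'],float))[0];c=-Rc.T@d['tvec'].ravel();print('cam',c,'tool',((c-s['position'])@R*1000).round(1),'axis',(Rc[2]@R).round(3))
m=(d['depth']>0)&(T[...,0]<-15)&(abs(T[...,2])<80)
for a in range(-110,-10,8):
    k=m&(T[...,0]>=a)&(T[...,0]<a+8)
    if k.sum()>5: print(a,k.sum(),'y',np.percentile(T[k][:,1],[0,5,50,95,100]).round(0),'z',np.percentile(T[k][:,2],[5,50,95]).round(0))
d=dict(np.load('/tmp/scene.npz'));W=world(d);T=((W-s['position'])@R)*1000
r=np.hypot(T[...,1],T[...,2]);m=(r<22)&(d['depth']>0)
k=np.argwhere(m&(W[...,2]>.045));
for v,u in k[::max(1,len(k)//40)]: print((v,u),T[v,u].round(0),end=' ')
E
```

```text
cam [0.67745201 0.09565769 0.21440219] tool [-173.9   -1.   -68.2] axis [ 0.964 -0.001  0.266]
-110 10264 y [-57. -48.  -1.  46.  55.] z [-18. -12.   2.]
-102 5579 y [-51. -44.  -5.  41.  48.] z [-18. -13.   6.]
-94 5958 y [-45. -37.  -1.  35.  42.] z [-13.  -9.   7.]
-86 3629 y [-38. -33.  -3.  31.  36.] z [-14. -13.   7.]
-78 1118 y [-31. -21.   0.  19.  30.] z [-14. -13.   1.]
-70 872 y [-15.  -6.  -1.   4.  12.] z [-12.  -9.   8.]
-62 618 y [-15. -14.  -1.  11.  12.] z [-12. -11.  -7.]
-54 540 y [-15. -13.  -1.  11.  12.] z [-12.  -8.  -7.]
-46 438 y [-15. -13.  -1.  11.  12.] z [-12. -11.  -7.]
-38 64 y [-13.  -8.  -1.   6.  10.] z [-12. -12.  -8.]
-22 1330 y [-138. -135. -126.   48.   54.] z [21. 34. 44.]
(np.int64(86), np.int64(364)) [-432.  -12.   15.] (np.int64(87), np.int64(364)) [-430.  -11.   14.] (np.int64(88), np.int64(360)) [-433.    0.   15.] (np.int64(88), np.int64(373)) [-436.  -17.   -5.] (np.int64(89), np.int64(367)) [-435.   -6.    2.] (np.int64(90), np.int64(359)) [-436.    9.   10.] (np.int64(90), np.int64(372)) [-433.  -14.   -6.] (np.int64(91), np.int64(364))
[... 993 characters left out ...]
), np.int64(355)) [-102.   13.  -13.] (np.int64(200), np.int64(357)) [-81.  -1.  -8.] (np.int64(201), np.int64(358)) [-79.  -2. -11.] (np.int64(203), np.int64(353)) [-83.  15.  -9.] (np.int64(205), np.int64(352)) [-70.  14.  -5.] (np.int64(206), np.int64(357)) [-55.  -2.  -9.] (np.int64(208), np.int64(352)) [-53.  11.  -4.] (np.int64(209), np.int64(357)) [-36.  -7.  -7.] (np.int64(211), np.int64(353)) [-37.   7.  -5.] (np.int64(213), np.int64(347)) [-6.  6. 17.] (np.int64(214), np.int64(349)) [-8.  5. 10.] (np.int64(215), np.int64(350)) [-11.   8.   4.] (np.int64(216), np.int64(353)) [-8.  2. -2.] (np.int64(217), np.int64(354)) [-10.   4.  -8.] (np.int64(219), np.int64(348)) [-10.  21.  -2.]
```

Both cameras put the real fingertips about 34 to 36 mm behind the reported TCP, so the TCP z reading can't be trusted as the tip height. The hand's wider parts start about 44 mm above the tips and clear the handle and loupe. I'll go down on camera height and confirm contact by force.

```bash
python3 -m creep '{"delta_pos": [[0.4,0,0],[0.8,0,0],[1.2,0,0],[1.6,0,0],[1.9,0,0],[2.1,0,0],[2.1,0,0]], "dr": [[0,0,0],[0,0,0],[0,0,0],[0,0,0],[0,0,0],[0,0,0],[0,0,0]]}'
cat >> h.py <<'E'
def tip(d):
    W=world(d);s,R=tool();T=((W-s['position'])@R)*1000
    m=(d['depth']>0)&(abs(T[...,1])<13)&(T[...,2]<-4)&(T[...,2]>-16)&(W[...,2]>.052)&(T[...,0]<-20)
    k=T[m];print('tip x rel TCP',np.percentile(k[:,0],[99,99.8,100]).round(1),'tip z',np.sort(W[m][:,2])[:5].round(4),'TCP',s['position'].round(4),'F',s['contact_force'].round(2))
E
python3 - <<'E'
from jars import *
d=grab('wrist');tip(d);jars(d,G[:1])
E
```

```text
clock: 5.35
position: [0.6135, 0.0715, 0.0191]
ee_rot: [-0.122, -0.696, -0.122, 0.697]
contact_force: [0.8, -0.3, -0.2]
width: -0.0001
tip x rel TCP [-38.1 -36.3 -35.3] tip z [0.0547 0.0548 0.0548 0.055  0.0551] TCP [0.6136 0.0715 0.0193] F [-0.7  -0.53  0.2 ]
1 955 mean [0.6243 0.0724] mid [0.6219 0.0711] size [0.0179 0.0328] z 0.0488 foam 0.0406
```

```bash
python3 -m creep '{"delta_pos": [[0.2,0,0],[0.4,0,0],[0.5,0,0],[0.6,0,0],[0.6,0,0]], "dr": [[0,0,0],[0,0,0],[0,0,0],[0,0,0],[0,0,0]]}'
python3 -m creep '{"delta_pos": [[0.05,0,0],[0.1,0,0],[0.15,0,0],[0.2,0,0],[0.2,0,0]], "dr": [[0,0,0],[0,0,0],[0,0,0],[0,0,0],[0,0,0]]}'
```

```text
clock: 5.9
position: [0.614, 0.0715, 0.0137]
ee_rot: [0.122, 0.697, 0.122, -0.696]
contact_force: [0.4, 0.9, 2.5]
width: 0.0001
clock: 6.4
position: [0.6141, 0.0715, 0.0116]
ee_rot: [0.122, 0.697, 0.122, -0.696]
contact_force: [1.3, 0.5, 5.4]
width: -0.0001
```

```bash
python3 -m creep '{"delta_pos": [[0.05,0,0],[0.1,0,0],[0.15,0,0],[0.2,0,0],[0.2,0,0]], "dr": [[0,0,0],[0,0,0],[0,0,0],[0,0,0],[0,0,0]]}'
python3 - <<'E'
from jars import *
d=grab('wrist');jars(d,G[:2]);print([manip.get_state()['contact_force'][2]])
W=world(d);r=np.linalg.norm(W[...,:2]-[.6142,.0713],axis=-1);m=(r<.016)&(d['depth']>0)&(W[...,2]<.052);print(m.sum(),np.percentile(W[m][:,2],[10,50,90]))
E
```

```text
clock: 6.9
position: [0.6141, 0.0715, 0.0097]
ee_rot: [0.122, 0.697, 0.122, -0.696]
contact_force: [1.2, -0.4, 5.1]
width: -0.0001
1 821 mean [0.6247 0.0722] mid [0.6227 0.071 ] size [0.0166 0.0329] z 0.0402 foam 0.0407
2 3548 mean [0.5981 0.1274] mid [0.5971 0.1271] size [0.0334 0.0325] z 0.0464 foam 0.0407
[np.float64(4.7768655998051965)]
1177 [0.04023074 0.04123888 0.04977712]
```

```bash
python3 -m creep '{"delta_pos": [[0.04,0,0],[0.08,0,0],[0.08,0,0]], "dr": [[0,0,0],[0,0,0],[0,0,0]]}'
python3 -m creep '{"delta_pos": [[-0.5,0,0],[-1.5,0,0],[-2.5,0,0],[-3,0,0],[-3,0,0],[-3,0,0]], "dr": [[0,0,0],[0,0,0],[0,0,0],[0,0,0],[0,0,0],[0,0,0]]}'
python3 - <<'E'
from jars import *
d=grab('wrist');jars(d,G);print(to([.5972,.1274,.0388]),manip.get_state()['contact_force'])
E
```

```text
clock: 7.25
position: [0.6141, 0.0715, 0.009]
ee_rot: [0.122, 0.697, 0.122, -0.696]
contact_force: [0.5, 1.0, 5.1]
width: 0.0003
clock: 7.85
position: [0.6136, 0.0715, 0.0388]
ee_rot: [0.122, 0.696, 0.122, -0.696]
contact_force: [-0.5, -0.3, -0.8]
width: 0.0002
1 1627 mean [0.6192 0.0714] mid [0.6159 0.071 ] size [0.0295 0.0327] z 0.0404 foam 0.0406
2 2747 mean [0.5975 0.1271] mid [0.597  0.1271] size [0.0334 0.033 ] z 0.0464 foam 0.0407
3 3278 mean [0.6033 0.1806] mid [0.6028 0.181 ] size [0.0336 0.034 ] z 0.0491 foam 0.0407
4 3443 mean [0.6319 0.2306] mid [0.6315 0.2305] size [0.0326 0.0309] z 0.0459 foam 0.0407
[-0.03 -5.81 -0.39] [-0.17395358 -1.00490265 -0.40212597]
```

Jar 1 is flush, with the lid at 40.4 mm and the foam at 40.6 mm. On to jar 2.

```bash
python3 -m creep '{"delta_pos": [[0,-2,-0.15],[0,-4,-0.3],[0,-5.5,-0.4],[0,-5.8,-0.4],[0.6,-5.8,-0.4],[1.2,-5.8,-0.4],[1.7,-5.8,-0.4],[1.9,-5.8,-0.4],[1.9,-5.8,-0.4]], "dr": [[0,0,0],[0,0,0],[0,0,0],[0,0,0],[0,0,0],[0,0,0],[0,0,0],[0,0,0],[0,0,0]]}'
python3 - <<'E'
from h import *
s,R=tool();print(s['position'],s['contact_force']);print(to([.5972,.1272,.0088]))
E
```

```text
clock: 8.8
position: [0.5974, 0.1269, 0.019]
ee_rot: [-0.122, -0.696, -0.122, 0.697]
contact_force: [0.0, 0.3, 0.6]
width: -0.0
[0.59739998 0.12687808 0.01899737] [0.04509327 0.26768586 0.61069989]
[ 1.02 -0.04  0.01]
```

```bash
python3 -m creep '{"delta_pos": [[0.15,0,0],[0.3,0,0],[0.4,0,0],[0.5,0,0],[0.6,0,0],[0.7,0,0],[0.7,0,0]], "dr": [[0,0,0],[0,0,0],[0,0,0],[0,0,0],[0,0,0],[0,0,0],[0,0,0]]}'
python3 -m creep '{"delta_pos": [[0.07,0,0],[0.14,0,0],[0.2,0,0],[0.27,0,0],[0.32,0,0],[0.32,0,0]], "dr": [[0,0,0],[0,0,0],[0,0,0],[0,0,0],[0,0,0],[0,0,0]]}'
python3 - <<'E'
from jars import *
d=grab('wrist');jars(d,G[1:3]);print(manip.get_state()['contact_force'])
E
```

```text
clock: 9.5
position: [0.5978, 0.1274, 0.013]
ee_rot: [0.122, 0.697, 0.122, -0.696]
contact_force: [-1.8, -0.7, 3.2]
width: 0.0004
clock: 10.1
position: [0.5978, 0.1274, 0.0097]
ee_rot: [0.122, 0.697, 0.122, -0.696]
contact_force: [-0.5, -0.1, 4.8]
width: 0.0002
  return _methods._mean(a, axis=axis, dtype=dtype,
  ret = ret.dtype.type(ret / rcount)
Traceback (most recent call last):
  File "jars.py", line 10, in jars
    c=(X[mt].max(0)+X[mt].min(0))/2
       ~~~~~~~~~^^^
ValueError: zero-size array to reduction operation maximum which has no identity
```

```bash
python3 -m creep '{"delta_pos": [[0.05,0,0],[0.1,0,0],[0.1,0,0]], "dr": [[0,0,0],[0,0,0],[0,0,0]]}'
python3 -m creep '{"delta_pos": [[-0.5,0,0],[-1.5,0,0],[-2.5,0,0],[-3,0,0],[-3,0,0],[-3,0,0]], "dr": [[0,0,0],[0,0,0],[0,0,0],[0,0,0],[0,0,0],[0,0,0]]}'
sed -i 's/img>110/img>60/' jars.py
python3 - <<'E'
from jars import *
d=grab('wrist');print(to([.6030,.1811,.0388]),manip.get_state()['contact_force']);jars(d,G)
E
```

```text
clock: 10.45
position: [0.5978, 0.1274, 0.0088]
ee_rot: [0.122, 0.697, 0.122, -0.696]
contact_force: [-1.2, -0.3, 5.5]
width: -0.0003
clock: 11.05
position: [0.5977, 0.1274, 0.0387]
ee_rot: [0.122, 0.697, 0.122, -0.696]
contact_force: [0.3, 0.2, -0.6]
width: -0.0002
[-0.05 -4.86 -2.36] [ 0.39529175 -0.83028292  0.83773243]
1 2933 mean [0.6147 0.0736] mid [0.6155 0.0737] size [0.0375 0.0387] z 0.0403 foam 0.0406
2 1875 mean [0.6019 0.1283] mid [0.6   0.125] size [0.0304 0.0385] z 0.0401 foam 0.0406
3 3191 mean [0.6033 0.181 ] mid [0.6028 0.1809] size [0.0335 0.0334] z 0.0491 foam 0.0407
4 3828 mean [0.6317 0.2319] mid [0.6314 0.232 ] size [0.0332 0.034 ] z 0.0458 foam 0.0406
```

Jars 1 and 2 are flush. Next is jar 3, which stands at 49.1 mm, so I expect contact at a TCP reading of about 18.

```bash
python3 -m creep '{"delta_pos": [[0,-2,-1],[0,-4,-2],[0,-4.8,-2.3],[0,-4.85,-2.35],[0.6,-4.85,-2.35],[1.2,-4.85,-2.35],[1.6,-4.85,-2.35],[1.6,-4.85,-2.35]], "dr": [[0,0,0],[0,0,0],[0,0,0],[0,0,0],[0,0,0],[0,0,0],[0,0,0],[0,0,0]]}'
python3 - <<'E'
from h import *
s,R=tool();print(s['position'],s['contact_force']);print(to([.6028,.181,.0088]))
E
```

```text
clock: 11.9
position: [0.6024, 0.1802, 0.0214]
ee_rot: [-0.122, -0.696, -0.122, 0.697]
contact_force: [-0.2, -0.4, -0.5]
width: 0.0002
[0.60242648 0.18016006 0.02137269] [-0.17028818 -0.36844622 -0.46180932]
[ 1.26 -0.07 -0.07]
```

```bash
python3 -m creep '{"delta_pos": [[0.15,0,0],[0.3,0,0],[0.4,0,0],[0.5,0,0],[0.6,0,0],[0.7,0,0],[0.8,0,0],[0.9,0,0],[0.9,0,0]], "dr": [[0,0,0],[0,0,0],[0,0,0],[0,0,0],[0,0,0],[0,0,0],[0,0,0],[0,0,0],[0,0,0]]}'
```

```text
clock: 12.8
position: [0.6033, 0.181, 0.0136]
ee_rot: [0.122, 0.697, 0.122, -0.696]
contact_force: [0.1, -0.5, 1.8]
width: -0.0002
```

```bash
python3 -m creep '{"delta_pos": [[0.08,0,0],[0.16,0,0],[0.24,0,0],[0.32,0,0],[0.4,0,0],[0.45,0,0],[0.48,0,0],[0.48,0,0],[0.48,0,0]], "dr": [[0,0,0],[0,0,0],[0,0,0],[0,0,0],[0,0,0],[0,0,0],[0,0,0],[0,0,0],[0,0,0]]}'
python3 -m creep '{"delta_pos": [[-0.5,0,0],[-1.5,0,0],[-2.5,0,0],[-3,0,0],[-3,0,0],[-3,0,0]], "dr": [[0,0,0],[0,0,0],[0,0,0],[0,0,0],[0,0,0],[0,0,0]]}'
python3 - <<'E'
from jars import *
d=grab('wrist');print(to([.6313,.2317,.0388]),manip.get_state()['contact_force']);jars(d,G)
E
```

```text
clock: 13.7
position: [0.6034, 0.181, 0.009]
ee_rot: [0.122, 0.697, 0.122, -0.696]
contact_force: [-1.2, 0.0, 4.7]
width: 0.0001
clock: 14.3
position: [0.6032, 0.181, 0.0389]
ee_rot: [0.122, 0.697, 0.122, -0.696]
contact_force: [0.1, 0.4, 0.3]
width: 0.0001
[-0.03 -3.81 -4.39] [-0.13718736  0.03317682 -0.43608999]
1 2464 mean [0.6146 0.0722] mid [0.6149 0.0712] size [0.0351 0.0366] z 0.0403 foam 0.0406
2 2006 mean [0.6008 0.1294] mid [0.5998 0.1289] size [0.0344 0.0381] z 0.0401 foam 0.0406
3 1877 mean [0.6075 0.1821] mid [0.6059 0.1786] size [0.0306 0.0385] z 0.0404 foam 0.0406
4 3354 mean [0.6317 0.2322] mid [0.6314 0.2322] size [0.0333 0.0335] z 0.0458 foam 0.0407
```

```bash
python3 -m creep '{"delta_pos": [[0,-1.6,-1.8],[0,-3.2,-3.7],[0,-3.8,-4.4],[0,-3.8,-4.4],[0.6,-3.8,-4.4],[1.2,-3.8,-4.4],[1.8,-3.8,-4.4],[1.8,-3.8,-4.4]], "dr": [[0,0,0],[0,0,0],[0,0,0],[0,0,0],[0,0,0],[0,0,0],[0,0,0],[0,0,0]]}'
python3 - <<'E'
from h import *
s,R=tool();print(s['position'],s['contact_force']);print(to([.6313,.232,.0088]))
E
```

```text
clock: 15.15
position: [0.6303, 0.2308, 0.0192]
ee_rot: [-0.122, -0.695, -0.122, 0.698]
contact_force: [0.3, 0.1, 0.4]
width: -0.0002
[0.63031566 0.23079125 0.01923256] [0.33826965 0.1160576  0.36330329]
[ 1.04 -0.08 -0.14]
```

```bash
python3 -m creep '{"delta_pos": [[0.15,0,0],[0.3,0,0],[0.4,0,0],[0.5,0,0],[0.6,0,0],[0.7,0,0],[0.7,0,0]], "dr": [[0,0,0],[0,0,0],[0,0,0],[0,0,0],[0,0,0],[0,0,0],[0,0,0]]}'
```

```text
clock: 15.85
position: [0.6318, 0.2318, 0.0139]
ee_rot: [0.122, 0.697, 0.122, -0.696]
contact_force: [0.2, -0.5, 1.0]
width: -0.0006
```

```bash
python3 -m creep '{"delta_pos": [[0.08,0,0],[0.16,0,0],[0.24,0,0],[0.32,0,0],[0.4,0,0],[0.46,0,0],[0.5,0,0],[0.5,0,0],[0.5,0,0]], "dr": [[0,0,0],[0,0,0],[0,0,0],[0,0,0],[0,0,0],[0,0,0],[0,0,0],[0,0,0],[0,0,0]]}'
python3 -m creep '{"delta_pos": [[-0.5,0,0],[-1.5,0,0],[-2.5,0,0],[-4,0,0],[-6,0,0],[-8,0,0],[-10,0,0],[-12,0,0],[-12,0,0],[-12,0,0]], "dr": [[0,0,0],[0,0,0],[0,0,0],[0,0,0],[0,0,0],[0,0,0],[0,0,0],[0,0,0],[0,0,0],[0,0,0]]}'
python3 - <<'E'
from jars import *
d=grab('wrist','w9.png');jars(d,G)
E
```

```text
clock: 16.75
position: [0.6317, 0.2318, 0.009]
ee_rot: [0.122, 0.697, 0.122, -0.696]
contact_force: [-0.9, 0.6, 5.0]
width: -0.0
clock: 17.75
position: [0.6318, 0.2318, 0.1291]
ee_rot: [0.122, 0.697, 0.122, -0.696]
contact_force: [-0.4, 0.4, -0.9]
width: 0.0
1 1068 mean [0.6143 0.0724] mid [0.6148 0.0715] size [0.0342 0.0357] z 0.0404 foam 0.0406
2 1075 mean [0.5977 0.1285] mid [0.5986 0.1286] size [0.0348 0.0383] z 0.0402 foam 0.0406
3 1204 mean [0.6042 0.1815] mid [0.604  0.1807] size [0.0371 0.0434] z 0.0404 foam 0.0406
4 1350 mean [0.6311 0.2314] mid [0.6317 0.2299] size [0.0354 0.0388] z 0.0405 foam 0.0407
```

View pics/w9.png

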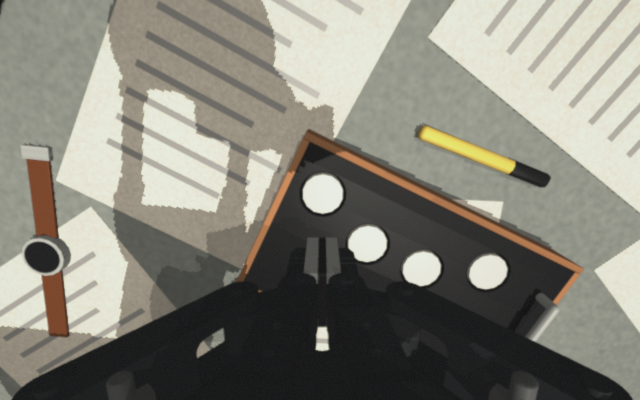

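All four lids, at (322,194), (368,243), (422,268) and (488,272), now sit level with the foam: 40.2 to 40.5 mm against 40.6 mm. The marker and watch are where they were and the hand is clear, so I'm handing the job in.

```bash
python3 - <<'E'
from h import *
print(manip.get_state()['contact_force'].round(2),manip.sign_off())
E
```

```text
the job is handed in; nothing more can be done
[-0.15 -0.76  0.04] None
```

I pressed all four jars down in order from the handle end with the closed fingertips and handed the job in at about 18 s. The highest force I read was about 5.5 N.

- **Lids:** the last depth check put them at 40.4, 40.2, 40.4 and 40.5 mm (jars 1 to 4), against 40.6–40.7 mm for the tray top. That is flush, or up to 0.4 mm below it.
- **Hand:** it finished more than 100 mm above the lids, with contact force back to sensor noise.
- **Fingertip height disagreed:** the reported tool height did not match the real fingertips, which were about 30–35 mm higher by two cameras and by first contact. I went by camera heights and force instead of the reported height.
- **Other items:** the highlighter and watch looked undisturbed in the last picture. The hand hid the loupe, ring box and tin there, and the stapler was out of view. I did not re-measure those four, but the arm never worked near them and I saw no unexpected force.

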